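# Find the worn pivot bearing by feel and collar it

### The arm

A 7-joint arm with a two-finger parallel gripper is mounted at the origin on a cart in front of the work surface, level with it; the furniture and walls round the work are solid. World frame = base frame: x ahead of the robot, y to its left, z up, the work surface at z = 0. Lengths are in m, angles in rad, forces in N, time in s.
With the tool pointing down it reaches from about 0.4 to 0.85 m from the base axis. Payload 10.4 kg.
Tool frame: the origin (TCP) lies at the very end of the fingers, on their centre line; the grasp point (between the pads) lies 19 mm behind it; z points along the fingers, y is the line along which they close (so a half turn about z gives the same grasp; the last joint's range is limited). The gripper opens to 87 mm and grips with 3 to 60 N. Pads are 19 mm wide; open, the fingers measure 117 mm over their backs; the gripper's body (75 mm by 190 mm) begins 51 mm behind the grasp point.
Start: joints at [-1.336, 0.332, -0.065, 1.46, 0.022, 1.35, -0.088], TCP at [0.159, 0.604, 0.223] pointing down, gripper open.
Joint ranges: [-2.6, 2.6], [-0.5, 2.12], [-1.47, 1.34], [0.16, 2.42], [-1.27, 4.41], [0.06, 2.06], [-2.6, 2.6]. Speed limits (rad/s): [2.22, 2.22, 2.79, 2.79, 3.14, 3.14, 3.14].

### API

Orientations are given as a unit quaternion [x, y, z, w].
In Python, from bench import * gives the robot as it stands.
- The arm moves only by the tool step_arm, never from a script. Its arguments are lists of equal length, an entry for each row: "delta_pos": the shift along the world's x, y, z in units of 25 mm (1.0 is 25 mm), a list of three; "turn": the turn about the world's z in units of 0.12 rad (1.0 is 0.12 rad). In form: {"delta_pos": [[tx, ty, tz], ...], "turn": [turn, ...]}. A call has 1 to 12 rows; each row shifts and turns the commanded pose from where the row before left it; what a row does not reach is not made up. A row lasts 1/10 s, in which the tool goes at most 50 mm and 8.59 degrees, less where a joint would pass 70% of its speed; a pose out of reach is approached as far as the arm can. A call with a number of a shift or a turn outside -1 to 1 is refused whole. A call with a gripper value outside its range is refused whole. "grip" is the closure, from 0 (fully open) to 1 (shut), set as the call begins (left out, the last holds). The fingers move at their own pace and stop on an object; "newtons" is the grip in N (left out, the last holds). Time passes only in rows, so rows that do not move let the fingers close. It gives the time, the measured TCP pose, the force, the opening and the grip force at its end, in the units of the state.
- read_state(): the state, without advancing time (a new reading comes with each control period).
- camera(name): name is "scene" or "top" or "wrist"; returns a dict with "image" (420x560x3 uint8, red, green, blue), "z_map" (420x560 float32, m along the optical axis (not along the pixel's ray), 0 where there is no reading), "mtx" (3x3 intrinsics, pixels), "view" (4x4, takes a point from world to camera coordinates). Camera axes: x right, y up, looking along -z (the intrinsics and any distortion apply to the point x, -y, -z); pixel columns grow to the right and rows downward; lengths in m; the calibration is good to about 2 mm. A picture is of the moment at which its call begins.
- close_job(): hands the job in; it is judged then, once.
The state is a dict: "time": time; "joint_positions": joint angles; "joint_vel": joint speeds; "joint_torque": joint torques, N m; "ee_pos": TCP position; "eef_rot": TCP orientation; "ft_force": force on the tool from outside, world axes, zero at the start; "torque": the same for the moment, N m; "width": finger opening in m; "grip_force": force on a finger pad.
Only numpy, scipy, OpenCV 4.12 (cv2) and the standard library are available. Lean on these libraries where they do the work, as an engineer would, in place of code of your own. Each camera call takes 0.05 s, during which the arm holds its last target. There are 200 camera calls.

### The job

Exactly one of the three bolted-down pivot bearings is worn: its lever has far more free play than the slight play of the sound ones. Feel for it by rocking the levers lightly with the fingers, without gripping them and never pushing harder than about 10 N. Rock the worn one right through its play, away from you to its stop and then back towards you to its other stop, leave it leaning there, and slip the red collar over it to sit flat on its housing; leave the other tools where they lie.

Things in the scene. Friction and masses are not known exactly. Their poses are not given: they have to be found in the camera images.
- pivot_a: one of three alike blue pivot bearing housings in a row, 115 mm apart, on a 10 mm aluminium plate; exactly one of the three is worn. Fixed. Foot 104 x 56 x 10 mm; block 66 x 56 mm, its flat top 40 mm above the origin, a round lever standing up through it. Origin: centre of the foot's underside, 10 mm above the table. x: the way the lever rocks, away from the robot; y: along the hinge pin; z up
- lever_a: lever of pivot_a, a steel post 14 mm thick, upright within 0.03 rad at first. Origin on its hinge, 22 mm above pivot_a's; z up along the post. Under 1 N rocks it; it stays where it is left. Sound: a springy stop (about 4 N per mm near the top) after 0.03 rad to either side of upright. Worn: such a stop only after 0.2 rad. Stops may not be pushed with over 18 N
- lever_a_top (a point): domed top of the lever of pivot_a, 82 mm along the post from its hinge (114 mm above the table when upright); it can rock 2.5 mm either way if the pivot is sound, 16 mm if it is worn
- pivot_b: one of three alike blue pivot bearing housings in a row, 115 mm apart, on a 10 mm aluminium plate; exactly one of the three is worn. Fixed. Foot 104 x 56 x 10 mm; block 66 x 56 mm, its flat top 40 mm above the origin, a round lever standing up through it. Origin: centre of the foot's underside, 10 mm above the table. x: the way the lever rocks, away from the robot; y: along the hinge pin; z up
- lever_b: lever of pivot_b, a steel post 14 mm thick, upright within 0.03 rad at first. Origin on its hinge, 22 mm above pivot_b's; z up along the post. Under 1 N rocks it; it stays where it is left. Sound: a springy stop (about 4 N per mm near the top) after 0.03 rad to either side of upright. Worn: such a stop only after 0.2 rad. Stops may not be pushed with over 18 N
- lever_b_top (a point): domed top of the lever of pivot_b, 82 mm along the post from its hinge (114 mm above the table when upright); it can rock 2.5 mm either way if the pivot is sound, 16 mm if it is worn
- pivot_c: one of three alike blue pivot bearing housings in a row, 115 mm apart, on a 10 mm aluminium plate; exactly one of the three is worn. Fixed. Foot 104 x 56 x 10 mm; block 66 x 56 mm, its flat top 40 mm above the origin, a round lever standing up through it. Origin: centre of the foot's underside, 10 mm above the table. x: the way the lever rocks, away from the robot; y: along the hinge pin; z up
- lever_c: lever of pivot_c, a steel post 14 mm thick, upright within 0.03 rad at first. Origin on its hinge, 22 mm above pivot_c's; z up along the post. Under 1 N rocks it; it stays where it is left. Sound: a springy stop (about 4 N per mm near the top) after 0.03 rad to either side of upright. Worn: such a stop only after 0.2 rad. Stops may not be pushed with over 18 N
- lever_c_top (a point): domed top of the lever of pivot_c, 82 mm along the post from its hinge (114 mm above the table when upright); it can rock 2.5 mm either way if the pivot is sound, 16 mm if it is worn
- collar: loose red plastic reject collar, a plain tube 56 mm outside, 44 mm inside, 40 mm high, 0.06 kg, standing on the table; origin at the centre of its underside, z up along its axis. It goes down over a lever, leaning or not, and then rests on the flat housing top
- tape_measure: loose yellow tape measure 76 x 64 x 31 mm lying on the papers at the left; a bystander. Origin at its underside.
- hammer: loose hammer 258 x 108 x 31 mm with an ash handle, lying along the near right edge; a bystander. Origin at its underside.
- torch: loose pale torch 126 x 43 x 43 mm lying in front of the bit case; a bystander. Origin at its underside.
- masking_tape: loose roll of masking tape, 105 mm across and 24 mm high, lying flat to the right; a bystander. Origin at its underside.
Mind the look-alikes: they are no part of the job. Of the things shaped like the collar, the red one is meant.

How it is judged:
On the way, in this order (a step that is already met when the one before it is completed fails the run):
1. the worn lever is rocked away from the robot to its stop (top more than 12 mm from upright) ((x of lever_a_top in the frame of pivot_a above 0.012 m or x of lever_b_top in the frame of pivot_b above 0.012 m or x of lever_c_top in the frame of pivot_c above 0.012 m)), for 0.05 s.
2. then it is rocked back towards the robot to its other stop (top more than 12 mm the other way) ((x of lever_a_top in the frame of pivot_a below -0.012 m or x of lever_b_top in the frame of pivot_b below -0.012 m or x of lever_c_top in the frame of pivot_c below -0.012 m)), for 0.05 s.
At the end, for the whole second after the job is handed in: the red collar stands flat and still on the worn pivot's housing top, round its lever (underside within 6 mm of the top, centre within 28 mm of the housing's, tilt under 0.12 rad), and that lever is left leaning towards the robot (top over 8 mm from upright, as only the worn one can) (((z of collar in the frame of pivot_a between 0.034 and 0.046 m and horizontal distance between collar and pivot_a below 0.028 m and x of lever_a_top in the frame of pivot_a below -0.008 m) or (z of collar in the frame of pivot_b between 0.034 and 0.046 m and horizontal distance between collar and pivot_b below 0.028 m and x of lever_b_top in the frame of pivot_b below -0.008 m) or (z of collar in the frame of pivot_c between 0.034 and 0.046 m and horizontal distance between collar and pivot_c below 0.028 m and x of lever_c_top in the frame of pivot_c below -0.008 m)) and angle between collar's own z axis and vertical below 0.12 rad and linear speed of collar below 0.02 m/s); the robot touches nothing.
It fails at once if the fingers press on a lever with more than 18 N (contact force between the fingers and lever_a above 18 N or contact force between the fingers and lever_b above 18 N or contact force between the fingers and lever_c above 18 N).
It fails at once if a bystander tool is moved by more than 30 mm (distance of any of tape_measure, hammer, torch, masking_tape from where it was at the start of the episode above 0.03 m).
It also fails if it takes over 61 s, if anything falls off the work surface, if the arm or the gripper's body presses on something with over 40 N, if the wrist force passes 120 N, or if a joint passes its speed limit or range.

## Working session

There is one attempt and no reset: what is moved stays moved. The work goes in short steps, Python scripts to look and compute and a tool call to move; the robot and the scene stay as the last step left them, time stands still between calls to the robot, and variables do not carry over. Pictures are saved under pics/ and viewed, at most 10 in all, crops included, and the job is handed in when it is done.

Besides the shell and the picture viewer there is one more tool, called as name(argument=value, ...) on one line, values as JSON. step_arm: Moves the arm, as the interface text tells. Shifts and turns lie within -1 to 1; 1 stands for 25 mm of shift or 0.12 rad of turn. Its arguments: {"type":"object","properties":{"delta_pos":{"type":"array"},"turn":{"type":"array"},"grip":{"type":"number"},"newtons":{"type":"number"}},"required":["delta_pos","turn"]}

```bash
mkdir -p pics; cat > h.py <<'E'
from bench import *
import numpy as np, cv2
def snap(name,fn):
    c=camera(name); cv2.imwrite('pics/'+fn+'.png',c['image'][:,:,::-1]); np.savez('pics/'+fn+'.npz',**c); return c
def load(fn): return np.load('pics/'+fn+'.npz')
def pt(c,u,v):
    z=c['z_map'][int(v),int(u)]; K=c['mtx']
    p=np.array([(u-K[0,2])/K[0,0]*z,-(v-K[1,2])/K[1,1]*z,-z,1])
    return (np.linalg.inv(c['view'])@p)[:3]
def cloud(c):
    z=c['z_map'].astype(float);K=c['mtx'];v,u=np.indices(z.shape)
    P=np.stack([(u-K[0,2])/K[0,0]*z,-(v-K[1,2])/K[1,1]*z,-z,np.ones_like(z)],-1)
    return (P@np.linalg.inv(c['view']).T)[...,:3]
E
python3 - <<'E'
from h import *
snap('top','t1');snap('scene','s1')
s=read_state();print(s['ee_pos'],s['eef_rot'],s['width'],s['ft_force'],s['time'])
E
```

```text
[0.15927551 0.60400112 0.22183863] [ 1.28549275e-01  9.91702919e-01 -6.34802410e-04 -4.86474755e-05] 0.08675646860629717 [-0.27383565  0.18200421 -0.51153683] 0.1
```

View pics/t1.png

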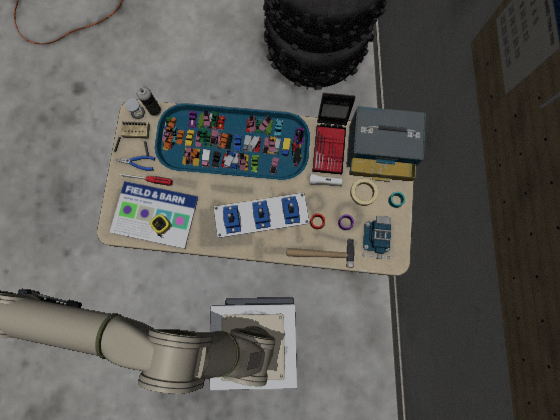

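View pics/s1.png

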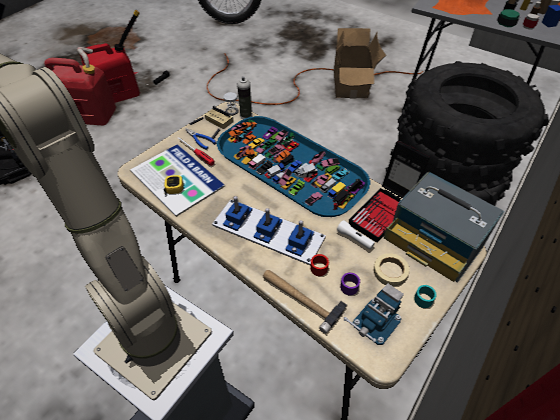

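The top view shows the pivots at about (232,217), (261,213) and (291,208), with the red collar at (317,221) and the purple look-alike at (346,222). The hammer lies below at (320,253), and the arm is off to the left.

```bash
python3 - <<'E'
from h import *
for fn in('t1','s1'):
    c=load(fn);P=cloud(c);im=c['image'].astype(int);r,g,b=im[...,0],im[...,1],im[...,2]
    X=P[...,0];Y=P[...,1];Z=P[...,2]
    area=(X>.3)&(X<.8)&(abs(Y)<.45)
    # block tops
    m=(abs(Z-.05)<.004)&area&(b>r+25)
    n,l,st,ce=cv2.connectedComponentsWithStats(m.astype(np.uint8))
    for i in range(1,n):
        if st[i,4]>15:
            p=P[l==i]; rect=cv2.minAreaRect((p[:,:2]*1000).astype(np.float32)); print(fn,'blue',ce[i].round(),st[i,4],p.mean(0).round(4),rect)
    m=(r>g+60)&(r>b+60)&area&(Z>.03)&(Z<.05)&(X<.6)
    n,l,st,ce=cv2.connectedComponentsWithStats(m.astype(np.uint8))
    for i in range(1,n):
        if st[i,4]>15:
            p=P[l==i]; rect=cv2.minAreaRect((p[:,:2]*1000).astype(np.float32)); print(fn,'red',ce[i].round(),st[i,4],p.mean(0).round(4),rect)
    m=(Z>.075)&(Z<.125)&area&(X<.62)
    n,l,st,ce=cv2.connectedComponentsWithStats(m.astype(np.uint8))
    for i in range(1,n):
        if st[i,4]>2: p=P[l==i];print(fn,'hi',ce[i].round(),st[i,4],p.mean(0).round(3),p.max(0).round(3))
E
```

```text
t1 blue [291. 208.] 137 [ 0.5089 -0.1521  0.0498] ((507.6629333496094, -151.10105895996094), (66.71514129638672, 54.60554504394531), 7.041991710662842)
t1 blue [261. 213.] 132 [ 0.4923 -0.0388  0.05  ] ((491.95977783203125, -37.42560958862305), (66.59528350830078, 54.960853576660156), 8.606557846069336)
t1 blue [231. 218.] 150 [0.4746 0.0757 0.0503] ((475.4859313964844, 76.4549331665039), (65.65715026855469, 56.5744514465332), 9.236144065856934)
t1 red [317. 221.] 63 [ 0.4592 -0.2532  0.0396] ((459.7441711425781, -253.59605407714844), (50.776206970214844, 52.49298095703125), 87.43080139160156)
t1 hi [291. 205.] 21 [ 0.507 -0.15   0.103] [ 0.515 -0.144  0.116]
t1 hi [260. 210.] 17 [ 0.49  -0.037  0.105] [ 0.498 -0.03   0.116]
t1 hi [229. 215.] 18 [0.474 0.076 0.106] [0.482 0.084 0.119]
t1 hi [373. 244.] 9 [ 0.361 -0.448  0.085] [ 0.369 -0.446  0.096]
s1 blue [281. 165.] 18 [0.728  0.0752 0.0505] ((728.7685546875, 74.46806335449219), (21.657493591308594, 11.60226058959961), 77.76918029785156)
s1 blue [237. 211.] 169 [0.4698 0.0738 0.0491] ((473.46630859375, 77.74388122558594), (66.13853454589844, 55.27146911621094), 8.22666072845459)
s1 blue [268. 223.] 184 [ 0.486  -0.0387  0.0494] ((489.0081787109375, -35.72425842285156), (64.66340637207031, 55.282440185546875), 8.302046775817871)
s1 blue [300. 235.] 200 [ 0.5026 -0.1521  0.0494] ((504.8837890625, -150.0672607421875), (68.26373291015625, 54.57307815551758), 8.033020973205566)
s1 red [320. 261.] 85 [ 0.4597 -0.2512  0.0387] ((459.3111877441406, -251.6755828857422), (53.670188903808594, 52.88404846191406), 4.5582427978515625)
s1 hi [236. 201.] 43 [0.471 0.075 0.096] [0.479 0.083 0.115]
s1 hi [268. 213.] 38 [ 0.488 -0.039  0.097] [ 0.495 -0.033  0.114]
s1 hi [301. 225.] 41 [ 0.505 -0.151  0.099] [ 0.515 -0.143  0.116]
s1 hi [365. 310.] 14 [ 0.366 -0.448  0.088] [ 0.385 -0.446  0.092]
```

step_arm(delta_pos=[[0.53,-0.88,0],[0.53,-0.88,0],[0.53,-0.88,0],[0.53,-0.88,0],[0.53,-0.88,0],[0.53,-0.88,0],[0.53,-0.88,0],[0.53,-0.88,0],[0.53,-0.88,0],[0.53,-0.88,0],[0.53,-0.88,0],[0.53,-0.88,0]], turn=[-0.41,-0.41,-0.41,-0.41,-0.41,-0.41,-0.41,-0.41,-0.41,-0.41,-0.41,-0.41], grip=0.54)

```text
time: 1.3
ee_pos: [0.3194, 0.3386, 0.2226]
eef_rot: [0.413, 0.911, 0.0, 0.0]
ft_force: [-0.0, -0.2, -0.4]
width: 0.0399
grip_force: 0.0
```

step_arm(delta_pos=[[0.53,-0.88,0],[0.53,-0.88,0],[0.53,-0.88,0],[0.53,-0.88,0],[0.53,-0.88,0],[0.53,-0.88,0],[0.53,-0.88,0],[0.53,-0.88,0],[0.53,-0.88,0],[0.53,-0.88,0],[0.53,-0.88,0],[0,0,0]], turn=[-0.41,-0.41,-0.41,-0.41,-0.41,-0.41,-0.41,-0.41,-0.41,-0.41,-0.41,0])

```text
time: 2.5
ee_pos: [0.4658, 0.0941, 0.2227]
eef_rot: [0.643, 0.766, -0.0, 0.001]
ft_force: [-0.4, -1.0, -1.0]
width: 0.04
grip_force: 0.0
```

step_arm(delta_pos=[[0.33,-0.68,0],[0,0,-0.6],[0,0,-0.6],[0,0,-0.6],[0,0,-0.6],[0,0,-0.6],[0,0,-0.6],[0,0,-0.6],[0,0,-0.5],[0,0,-0.4],[0,0,0]], turn=[-0.27,0,0,0,0,0,0,0,0,0,0])

```text
time: 3.6
ee_pos: [0.4717, 0.0809, 0.0939]
eef_rot: [0.653, 0.758, -0.001, -0.0]
ft_force: [0.1, 0.1, -0.8]
width: 0.0399
grip_force: 0.0
```

```bash
python3 - <<'E'
from h import *
snap('wrist','w1')
E
```

```text
(no output)
```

View pics/w1.png

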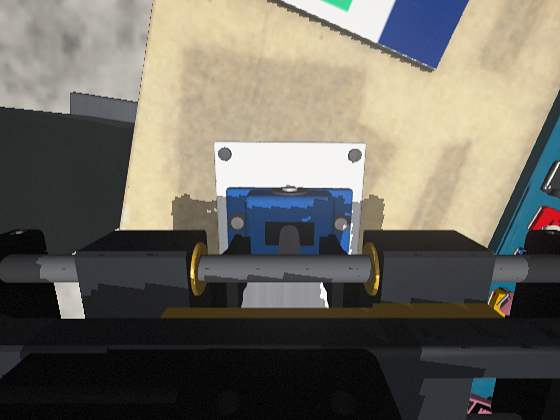

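The wrist view shows lever A standing between the fingers, at about (289,240). I'll push it away gently.

step_arm(delta_pos=[[0.1,0.014,0],[0.1,0.014,0],[0.1,0.014,0],[0.1,0.014,0],[0.04,0.006,0],[0.04,0.006,0],[0.04,0.006,0],[0.04,0.006,0],[0,0,0]], turn=[0,0,0,0,0,0,0,0,0])

```text
time: 4.55
ee_pos: [0.4864, 0.0834, 0.0951]
eef_rot: [0.653, 0.758, 0.0, 0.0]
ft_force: [0.4, 0.1, -0.4]
width: 0.0402
grip_force: 0.0
```

step_arm(delta_pos=[[0.04,0.006,0],[0,0,0]], turn=[0,0])

```text
time: 4.75
ee_pos: [0.4873, 0.0835, 0.0951]
eef_rot: [0.653, 0.758, -0.0, -0.0]
ft_force: [-0.1, -0.4, 0.4]
width: 0.0401
grip_force: 0.1
```

step_arm(delta_pos=[[0.04,0.006,0],[0,0,0]], turn=[0,0])

```text
time: 4.95
ee_pos: [0.4884, 0.0837, 0.0951]
eef_rot: [0.653, 0.758, 0.0, 0.0]
ft_force: [-0.3, -0.3, -0.3]
width: 0.0401
grip_force: 0.2
```

step_arm(delta_pos=[[0.04,0.006,0],[0,0,0]], turn=[0,0])

```text
time: 5.15
ee_pos: [0.4894, 0.0838, 0.0951]
eef_rot: [0.653, 0.758, 0.0, 0.0]
ft_force: [0.4, -0.0, 0.8]
width: 0.0397
grip_force: 0.2
```

step_arm(delta_pos=[[0.04,0.006,0],[0,0,0]], turn=[0,0])

```text
time: 5.35
ee_pos: [0.4903, 0.0839, 0.095]
eef_rot: [0.653, 0.758, -0.0, -0.0]
ft_force: [-0.9, -0.7, 1.6]
width: 0.04
grip_force: 0.6
```

step_arm(delta_pos=[[0.04,0.006,0],[0,0,0]], turn=[0,0])

```text
time: 5.55
ee_pos: [0.491, 0.084, 0.095]
eef_rot: [0.653, 0.758, -0.0, -0.0]
ft_force: [-2.9, -0.4, 2.9]
width: 0.0398
grip_force: 1.8
```

step_arm(delta_pos=[[0.04,0.006,0],[0,0,0]], turn=[0,0])

```text
time: 5.75
ee_pos: [0.4918, 0.0842, 0.095]
eef_rot: [0.653, 0.758, -0.001, -0.0]
ft_force: [-6.4, -1.2, 5.6]
width: 0.0403
grip_force: 3.0
```

Pivot A is sound: a firm stop after about 2.5 mm. Next is the middle one.

step_arm(delta_pos=[[-0.25,-0.035,0],[-0.25,-0.035,0.2],[0,0,0.6],[0,0,0.6],[0,0,0.4],[0.1,-0.8,0],[0.12,-0.8,0],[0.12,-0.8,0],[0.12,-0.8,0],[0.12,-0.8,0],[0.05,-0.7,0],[0,0,0]], turn=[0,0,0,0,0,0,0,0,0,0,0,0])

```text
time: 6.95
ee_pos: [0.4956, -0.0374, 0.1404]
eef_rot: [0.654, 0.757, 0.0, 0.0]
ft_force: [0.6, -0.1, 0.1]
width: 0.0402
grip_force: 0.0
```

step_arm(delta_pos=[[0,0,-0.5],[0,0,-0.5],[0,0,-0.5],[0,0,-0.3],[0,0,0],[0.1,0.014,0],[0.1,0.014,0],[0.06,0.008,0],[0.04,0.006,0],[0.04,0.006,0],[0,0,0]], turn=[0,0,0,0,0,0,0,0,0,0,0])

```text
time: 8.05
ee_pos: [0.5042, -0.0338, 0.0952]
eef_rot: [0.653, 0.758, 0.0, 0.0]
ft_force: [0.0, -0.4, 1.0]
width: 0.0402
grip_force: 0.0
```

step_arm(delta_pos=[[0.04,0.006,0],[0,0,0]], turn=[0,0])

```text
time: 8.25
ee_pos: [0.5051, -0.0336, 0.0951]
eef_rot: [0.653, 0.758, 0.0, 0.0]
ft_force: [-0.7, -0.1, 0.2]
width: 0.0397
grip_force: 0.2
```

step_arm(delta_pos=[[0.04,0.006,0],[0,0,0]], turn=[0,0])

```text
time: 8.45
ee_pos: [0.5061, -0.0335, 0.0951]
eef_rot: [0.653, 0.758, 0.0, 0.0]
ft_force: [-0.3, -0.6, -0.1]
width: 0.0403
grip_force: 0.2
```

step_arm(delta_pos=[[0.04,0.006,0],[0,0,0]], turn=[0,0])

```text
time: 8.65
ee_pos: [0.5072, -0.0333, 0.0951]
eef_rot: [0.652, 0.758, 0.0, 0.0]
ft_force: [-0.5, 0.2, -0.2]
width: 0.0399
grip_force: 0.2
```

step_arm(delta_pos=[[0.04,0.006,0],[0,0,0]], turn=[0,0])

```text
time: 8.85
ee_pos: [0.5082, -0.0331, 0.0951]
eef_rot: [0.652, 0.758, 0.0, 0.0]
ft_force: [-0.5, -0.0, -0.1]
width: 0.0399
grip_force: 0.2
```

step_arm(delta_pos=[[0.03,0.004,0],[0,0,0]], turn=[0,0])

```text
time: 9.05
ee_pos: [0.5089, -0.0331, 0.0951]
eef_rot: [0.652, 0.758, 0.0, 0.0]
ft_force: [-0.6, -0.5, 0.5]
width: 0.04
grip_force: 0.2
```

step_arm(delta_pos=[[0.03,0.004,0],[0,0,0]], turn=[0,0])

```text
time: 9.25
ee_pos: [0.5097, -0.033, 0.0951]
eef_rot: [0.653, 0.758, 0.0, 0.0]
ft_force: [-0.5, -0.6, 0.0]
width: 0.0403
grip_force: 0.2
```

step_arm(delta_pos=[[0.04,0.006,0],[0.04,0.006,0],[0.04,0.006,0],[0,0,0]], turn=[0,0,0,0])

```text
time: 9.65
ee_pos: [0.5128, -0.0325, 0.0951]
eef_rot: [0.653, 0.758, 0.0, 0.0]
ft_force: [0.1, 0.2, 0.5]
width: 0.0401
grip_force: 0.1
```

step_arm(delta_pos=[[0.04,0.006,0],[0.04,0.006,0],[0,0,0]], turn=[0,0,0])

```text
time: 9.95
ee_pos: [0.5147, -0.0322, 0.095]
eef_rot: [0.652, 0.758, 0.0, 0.0]
ft_force: [-0.1, 0.6, 0.2]
width: 0.0397
grip_force: 0.1
```

step_arm(delta_pos=[[0.04,0.006,0],[0,0,0]], turn=[0,0])

```text
time: 10.15
ee_pos: [0.5157, -0.032, 0.0951]
eef_rot: [0.653, 0.758, 0.0, 0.0]
ft_force: [-0.8, 0.5, 0.2]
width: 0.04
grip_force: 0.1
```

step_arm(delta_pos=[[0.04,0.006,0],[0,0,0]], turn=[0,0])

```text
time: 10.35
ee_pos: [0.5167, -0.0319, 0.0951]
eef_rot: [0.653, 0.758, 0.0, 0.0]
ft_force: [-0.0, 0.1, 1.0]
width: 0.04
grip_force: 0.1
```

step_arm(delta_pos=[[0.03,0.004,0],[0,0,0]], turn=[0,0])

```text
time: 10.55
ee_pos: [0.5173, -0.0318, 0.095]
eef_rot: [0.653, 0.758, -0.0, -0.0]
ft_force: [-1.6, -0.6, -0.2]
width: 0.0399
grip_force: 0.3
```

step_arm(delta_pos=[[0.03,0.004,0],[0,0,0]], turn=[0,0])

```text
time: 10.75
ee_pos: [0.5178, -0.0318, 0.0949]
eef_rot: [0.653, 0.758, -0.0, -0.0]
ft_force: [-0.8, -0.8, 0.4]
width: 0.0403
grip_force: 0.9
```

step_arm(delta_pos=[[0.04,0.006,0],[0,0,0]], turn=[0,0])

```text
time: 10.95
ee_pos: [0.5185, -0.0317, 0.0948]
eef_rot: [0.653, 0.758, -0.0, -0.0]
ft_force: [-3.9, -0.6, 0.1]
width: 0.0395
grip_force: 2.0
```

The middle pivot is the worn one, now at its far stop. Next I'll bring it back towards the robot.

step_arm(delta_pos=[[-0.2,-0.028,0],[-0.25,-0.035,0],[-0.2,-0.028,0],[-0.08,-0.011,0],[-0.08,-0.011,0],[-0.08,-0.011,0],[-0.08,-0.011,0],[-0.08,-0.011,0],[-0.08,-0.011,0],[-0.08,-0.011,0],[-0.08,-0.011,0],[0,0,0]], turn=[0,0,0,0,0,0,0,0,0,0,0,0])

```text
time: 12.15
ee_pos: [0.4866, -0.0361, 0.0951]
eef_rot: [0.653, 0.758, 0.0, -0.0]
ft_force: [1.0, -0.5, 0.7]
width: 0.04
grip_force: 0.1
```

step_arm(delta_pos=[[-0.08,-0.011,0],[-0.08,-0.011,0],[-0.08,-0.011,0],[-0.08,-0.011,0],[-0.08,-0.011,0],[-0.06,-0.008,0],[0,0,0]], turn=[0,0,0,0,0,0,0])

```text
time: 12.85
ee_pos: [0.475, -0.0376, 0.095]
eef_rot: [0.653, 0.758, -0.0, -0.0]
ft_force: [0.7, -0.8, 0.4]
width: 0.0401
grip_force: 0.1
```

step_arm(delta_pos=[[-0.06,-0.008,0],[-0.06,-0.008,0],[-0.06,-0.008,0],[-0.06,-0.008,0],[0,0,0]], turn=[0,0,0,0,0])

```text
time: 13.35
ee_pos: [0.4691, -0.0385, 0.095]
eef_rot: [0.653, 0.758, 0.0, -0.0]
ft_force: [-0.5, -0.6, 0.0]
width: 0.0397
grip_force: 0.1
```

step_arm(delta_pos=[[-0.04,-0.006,0],[-0.04,-0.006,0],[0,0,0]], turn=[0,0,0])

```text
time: 13.65
ee_pos: [0.4672, -0.0387, 0.095]
eef_rot: [0.653, 0.758, -0.0, -0.0]
ft_force: [0.7, -0.5, -0.2]
width: 0.0399
grip_force: 0.1
```

step_arm(delta_pos=[[-0.04,-0.006,0],[0,0,0]], turn=[0,0])

```text
time: 13.85
ee_pos: [0.4662, -0.0389, 0.095]
eef_rot: [0.653, 0.758, 0.0, -0.0]
ft_force: [0.7, -0.2, 0.6]
width: 0.0399
grip_force: 0.1
```

step_arm(delta_pos=[[-0.04,-0.006,0],[0,0,0]], turn=[0,0])

```text
time: 14.05
ee_pos: [0.4654, -0.039, 0.0951]
eef_rot: [0.652, 0.758, 0.0, 0.0]
ft_force: [1.7, -0.2, 0.5]
width: 0.0406
grip_force: 0.5
```

step_arm(delta_pos=[[-0.04,-0.006,0],[0,0,0]], turn=[0,0])

```text
time: 14.25
ee_pos: [0.4647, -0.0391, 0.0952]
eef_rot: [0.652, 0.758, 0.0, 0.0]
ft_force: [3.0, 0.8, -1.8]
width: 0.0401
grip_force: 1.3
```

step_arm(delta_pos=[[-0.02,-0.003,0],[0,0,0]], turn=[0,0])

```text
time: 14.45
ee_pos: [0.4642, -0.0392, 0.0952]
eef_rot: [0.653, 0.758, 0.0, 0.0]
ft_force: [4.1, 1.3, -1.9]
width: 0.04
grip_force: 1.9
```

At the near stop, and it will be left leaning there. I'll back the finger off, lift, open and go over the collar.

step_arm(delta_pos=[[0.2,0.028,0],[0.2,0.028,0],[0,0,0.4],[0,0,0.8],[0,0,0.8],[0,0,0.8],[0,0,0.2],[-0.05,-0.8,0],[-0.08,-0.9,0],[-0.08,-0.9,0],[-0.08,-0.9,0],[-0.08,-0.9,0]], turn=[0,0,0,0,0,0,0,0,0,0,0,0])

```text
time: 15.65
ee_pos: [0.464, -0.1488, 0.1698]
eef_rot: [0.653, 0.758, -0.0, -0.0]
ft_force: [0.7, 0.2, -0.2]
width: 0.0401
grip_force: 0.0
```

step_arm(delta_pos=[[-0.08,-0.9,0],[-0.08,-0.9,0],[-0.08,-0.9,0],[-0.05,-0.8,0],[0,-0.6,0],[0,0,0],[0,0,0]], turn=[0,0,0,0,0,0,0], grip=0)

```text
time: 16.35
ee_pos: [0.457, -0.25, 0.1697]
eef_rot: [0.653, 0.758, -0.0, -0.0]
ft_force: [0.0, 0.1, -1.1]
width: 0.0841
grip_force: 0.0
```

```bash
python3 - <<'E'
from h import *
snap('wrist','w2')
c=snap('scene','s2');P=cloud(c);X,Y,Z=P[...,0],P[...,1],P[...,2]
m=(Z>.085)&(Z<.125)&(abs(X-.49)<.06)&(abs(Y+.037)<.05);p=P[m];print(len(p),p.mean(0) if len(p) else'')
for z in(.09,.1,.11):
    q=p[abs(p[:,2]-z)<.006];print(z,len(q),q.mean(0) if len(q) else '')
c=load('w2');P=cloud(c);im=c['image'].astype(int);r,g,b=im[...,0],im[...,1],im[...,2]
m=(r>g+50)&(r>b+50)&(abs(P[...,2]-.04)<.005);p=P[m]
print(len(p),cv2.minEnclosingCircle((p[:,:2]*1000).astype(np.float32)) if len(p) else '')
E
```

```text
28 [ 0.47406336 -0.04023653  0.10185989]
0.09 7 [ 0.47614051 -0.04014361  0.08840545]
0.1 9 [ 0.47283352 -0.04096162  0.10002913]
0.11 14 [ 0.4734691  -0.0395864   0.10948156]
845 ((568.292724609375, -227.5829315185547), 139.1188507080078)
```

View pics/w2.png

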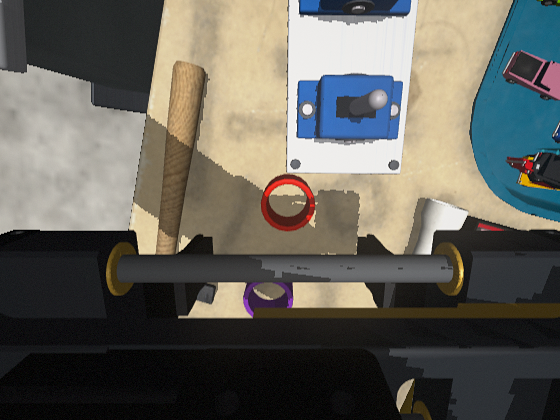

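View pics/s2.png

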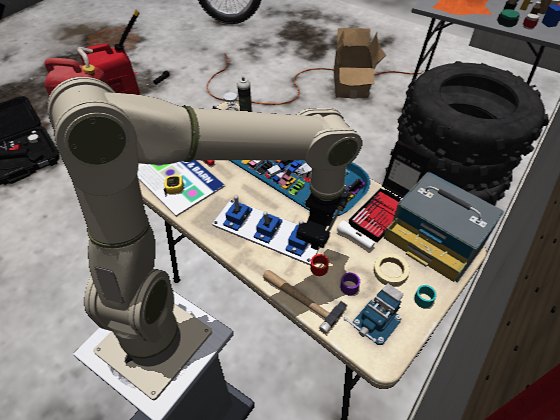

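The wrist view shows the red collar at (288,203), with its top rim open. The hammer handle is left of it at about (170,220), close to the near finger. I'll measure both.

```bash
python3 - <<'E'
from h import *
c=load('w2');P=cloud(c);im=c['image'].astype(int);r,g,b=im[...,0],im[...,1],im[...,2]
m=(r>g+50)&(r>b+50)&(abs(P[...,2]-.04)<.004)&(abs(P[...,0]-.46)<.05)&(abs(P[...,1]+.253)<.05);p=P[m]
print(len(p),cv2.minEnclosingCircle((p[:,:2]*1000).astype(np.float32)))
for y in(-.20,-.23,-.25):
    q=P[(abs(P[...,1]-y)<.006)&(P[...,2]>.01)&(P[...,2]<.05)&(P[...,0]>.28)&(P[...,0]<.42)];print(y,len(q),q[:,:].min(0) if len(q) else'',q.max(0) if len(q) else'')
E
```

```text
824 ((459.3681335449219, -252.31582641601562), 27.690969467163086)
-0.2 355 [ 0.32519845 -0.20590205  0.01065518] [ 0.35417298 -0.19401933  0.03075469]
-0.23 298 [ 0.32501774 -0.23598132  0.01219332] [ 0.35068594 -0.22400344  0.03015655]
-0.25 269 [ 0.32423394 -0.25596046  0.01135316] [ 0.34886799 -0.24402175  0.02896567]
```

step_arm(delta_pos=[[0.1,-0.1,0],[0,0,-0.7],[0,0,-0.8],[0,0,-0.8],[0,0,-0.8],[0,0,-0.8],[0,0,-0.8],[0,0,-0.7],[0,0,-0.5],[0,0,-0.3],[0,0,0]], turn=[0,0,0,0,0,0,0,0,0,0,0])

```text
time: 17.55
ee_pos: [0.4596, -0.2526, 0.0145]
eef_rot: [0.652, 0.758, -0.0, -0.0]
ft_force: [0.1, 0.2, -0.1]
width: 0.0871
grip_force: 0.0
```

step_arm(delta_pos=[[0,0,0],[0,0,0],[0,0,0],[0,0,0],[0,0,0],[0,0,0]], turn=[0,0,0,0,0,0], grip=0.7, newtons=12)

```text
time: 18.15
ee_pos: [0.46, -0.2529, 0.0153]
eef_rot: [0.653, 0.758, 0.0, 0.0]
ft_force: [0.4, 1.3, 2.6]
width: 0.0548
grip_force: 12.0
```

step_arm(delta_pos=[[0,0,0.4],[0,0,0.8],[0,0,0.8],[0,0,0.8],[0,0,0.8],[0,0,0.8],[0,0,0.8],[0,0,0.6],[0,0,0.1],[0.08,0.7,0],[0.08,0.7,0],[0.08,0.7,0]], turn=[0,0,0,0,0,0,0,0,0,0,0,0])

```text
time: 19.35
ee_pos: [0.4654, -0.1998, 0.1621]
eef_rot: [0.653, 0.758, -0.0, -0.0]
ft_force: [0.8, -0.3, 0.1]
width: 0.0546
grip_force: 12.0
```

step_arm(delta_pos=[[0.08,0.7,0],[0.08,0.7,0],[0.08,0.7,0],[0.08,0.7,0],[0.08,0.7,0],[0.08,0.7,0],[0.08,0.7,0],[0.08,0.6,0],[0.08,0.4,0],[0,0,0],[0,0,0]], turn=[0,0,0,0,0,0,0,0,0,0,0])

```text
time: 20.45
ee_pos: [0.4836, -0.0535, 0.1624]
eef_rot: [0.653, 0.758, -0.0, 0.0]
ft_force: [0.5, -1.3, -1.2]
width: 0.0548
grip_force: 12.0
```

```bash
python3 - <<'E'
from h import *
snap('wrist','w3')
c=snap('scene','s3');cv2.imwrite('pics/s3c.png',cv2.resize(c['image'][160:300,190:370,::-1],None,fx=4,fy=4,interpolation=cv2.INTER_CUBIC))
E
```

```text
(no output)
```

View pics/s3c.png

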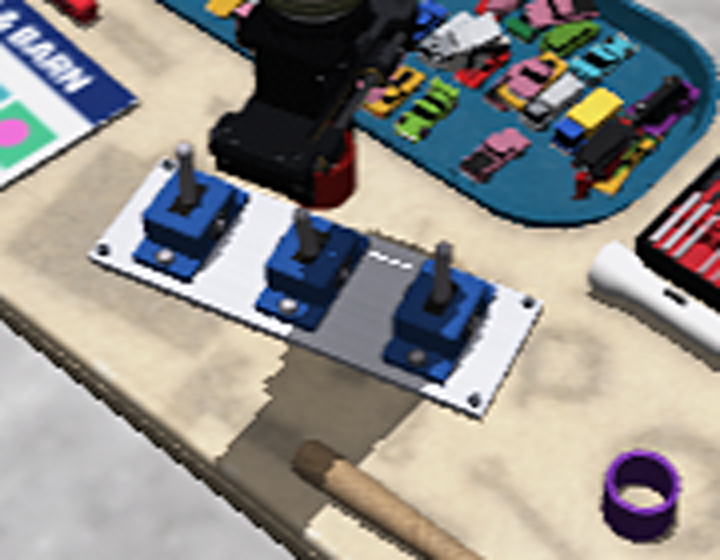

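The crop shows the middle lever leaning towards the robot and the collar held level above it at (333,180). I'll shift by the remaining offset and lower it.

step_arm(delta_pos=[[0.04,0.32,0],[0,0.3,0],[0,0,0],[0,0,-0.5],[0,0,-0.5],[0,0,-0.5],[0,0,0]], turn=[0,0,0,0,0,0,0])

```text
time: 21.25
ee_pos: [0.4833, -0.0376, 0.1228]
eef_rot: [0.653, 0.758, -0.002, -0.001]
ft_force: [-0.4, 0.7, -0.8]
width: 0.0549
grip_force: 12.0
```

step_arm(delta_pos=[[0,0,-0.4],[0,0,-0.4],[0,0,-0.4],[0,0,-0.4],[0,0,-0.4],[0,0,0]], turn=[0,0,0,0,0,0])

```text
time: 21.85
ee_pos: [0.4839, -0.0374, 0.0736]
eef_rot: [0.653, 0.758, -0.001, -0.001]
ft_force: [0.1, -0.0, -0.8]
width: 0.0547
grip_force: 12.0
```

Bottom at about 0.058. I'll lower it the last bit.

step_arm(delta_pos=[[0,0,-0.12],[0,0,-0.1],[0,0,-0.04],[0,0,0]], turn=[0,0,0,0])

```text
time: 22.25
ee_pos: [0.4849, -0.0373, 0.0686]
eef_rot: [0.652, 0.758, 0.0, 0.0]
ft_force: [0.0, -0.8, -0.6]
width: 0.0546
grip_force: 12.0
```

step_arm(delta_pos=[[0,0,-0.04],[0,0,0]], turn=[0,0])

```text
time: 22.45
ee_pos: [0.4849, -0.0374, 0.0676]
eef_rot: [0.653, 0.758, 0.0, 0.0]
ft_force: [0.8, -1.0, 0.5]
width: 0.0549
grip_force: 12.0
```

step_arm(delta_pos=[[0,0,-0.04],[0,0,0]], turn=[0,0])

```text
time: 22.65
ee_pos: [0.4848, -0.0373, 0.0665]
eef_rot: [0.653, 0.758, 0.0, -0.0]
ft_force: [-0.2, -0.6, -0.6]
width: 0.0551
grip_force: 12.0
```

step_arm(delta_pos=[[0,0,-0.04],[0,0,0]], turn=[0,0])

```text
time: 22.85
ee_pos: [0.4848, -0.0373, 0.0654]
eef_rot: [0.652, 0.758, -0.0, -0.0]
ft_force: [-0.0, -0.2, -0.4]
width: 0.055
grip_force: 12.0
```

step_arm(delta_pos=[[0,0,-0.04],[0,0,0]], turn=[0,0])

```text
time: 23.05
ee_pos: [0.4849, -0.0374, 0.0652]
eef_rot: [0.653, 0.758, 0.0, -0.0]
ft_force: [-5.4, -0.6, 9.8]
width: 0.0552
grip_force: 12.0
```

step_arm(delta_pos=[[0,0,0],[0,0,0],[0,0,0],[0,0,0],[0,0,0],[0,0,0]], turn=[0,0,0,0,0,0], grip=0)

```text
time: 23.65
ee_pos: [0.4848, -0.0374, 0.0645]
eef_rot: [0.653, 0.758, 0.0, 0.0]
ft_force: [-0.3, 0.3, -0.9]
width: 0.0856
grip_force: 0.0
```

step_arm(delta_pos=[[0,0,0.3],[0,0,0.7],[0,0,0.8],[0,0,0.8],[0,0,0.8],[0,0,0.8],[0,-1,0.5],[0,-1,0],[0,-1,0],[0,-1,0],[0,-1,0],[0,0,0]], turn=[0,0,0,0,0,0,0,0,0,0,0,0])

```text
time: 24.85
ee_pos: [0.4842, -0.166, 0.1828]
eef_rot: [0.654, 0.756, -0.0, 0.001]
ft_force: [-0.4, -1.1, 0.2]
width: 0.0871
grip_force: 0.0
```

```bash
python3 - <<'E'
from h import *
snap('wrist','w4')
c=snap('scene','s4');cv2.imwrite('pics/s4c.png',cv2.resize(c['image'][170:290,190:350,::-1],None,fx=4,fy=4,interpolation=cv2.INTER_CUBIC))
for f in('w4','s4'):
    c=load(f);P=cloud(c);im=c['image'].astype(int);r,g,b=im[...,0],im[...,1],im[...,2];X,Y,Z=P[...,0],P[...,1],P[...,2]
    a=(abs(X-.485)<.05)&(abs(Y+.037)<.05)
    p=P[a&(r>g+50)&(r>b+50)&(Z>.084)&(Z<.1)]
    if len(p)>5: print(f,len(p),np.median(p[:,2]),p[:,2].max(),cv2.minEnclosingCircle((p[:,:2]*1000).astype(np.float32)))
    q=P[a&(Z>.1)&(abs(r-b)<30)];print('lever',len(q),q.mean(0) if len(q) else'')
print(read_state()['time'])
E
```

```text
w4 1499 0.08932085078836877 0.09182244880942686 ((483.3934326171875, -37.451515197753906), 27.588985443115234)
lever 350 [ 0.47594728 -0.0400322   0.10893562]
s4 74 0.08918399154161405 0.09370994451601256 ((483.77294921875, -36.82950210571289), 28.47632598876953)
lever 20 [ 0.4732814  -0.03999705  0.1067257 ]
24.95
```

View pics/s4c.png

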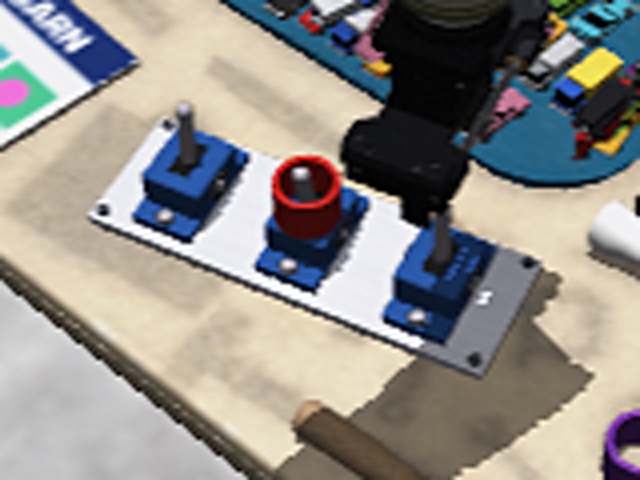

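The collar sits flat on the middle housing, at (305,195) in the crop. Its rim is at 0.089 to 0.090 m and it is centred 8 mm from the housing centre. The lever inside still leans about 15 mm towards the robot, and the arm is clear of everything.

```bash
python3 -c "
from bench import *
print(close_job())"
```

```text
the job is handed in; nothing more can be done
None
```

The middle pivot was the worn one: its lever was rocked away to its stop, then back and left leaning towards the robot, with the red collar flat on its housing, and the job was handed in at about 25 s (no verdict was returned). The left pivot felt sound; I didn't test the right one, since exactly one is worn.

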